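# Test the hand brake of the specimen trolley and park it again

### The arm

A 7-joint arm with a two-finger parallel gripper is mounted at the origin on the work surface. World frame = base frame: x ahead of the robot, y to its left, z up, the work surface at z = 0. Lengths are in m, angles in rad, forces in N, time in s.
With the tool pointing down it reaches from about 0.425 to 0.95 m from the base axis. Payload 4.7 kg.
Tool frame: the origin (TCP) lies on the centre line of the jaws, within the pads' length; the fingertips stand 22 mm ahead of it and the grasp point (between the pads) lies 3 mm ahead of it; z points along the fingers, x is the direction in which the jaws open and shut, and the axes are right-handed (so a half turn about z gives the same grasp; the last joint's range is limited). The gripper opens to 87 mm and grips with 3 to 60 N. Pads are 19 mm wide; open, the fingers measure 117 mm over their backs; the gripper's body (75 mm by 190 mm) begins 51 mm behind the grasp point.
Start: joints at [1.237, 0.469, -0.049, 1.532, 0.024, 1.141, -0.082], TCP at [0.203, -0.644, 0.245] pointing down, gripper open.
Joint ranges: [-2.59, 2.59], [-0.33, 1.99], [-1.39, 1.29], [0.1, 2.45], [-1.04, 4.18], [0.21, 1.99], [-2.66, 2.66]. Speed limits (rad/s): [2.57, 2.57, 3.14, 3.14, 3.14, 3.14, 3.14].

### API

Orientations are given as a unit quaternion [x, y, z, w].
In Python, from rig import get_obs, grab_frame, job_done, find_in, cut_out gives the robot as it stands.
- The arm moves only by the shell command python3 -m handwheel 'ROWS' [FORCE]. ROWS is JSON, a list of rows, each an object of numbers: "dx", "dy", "dz": the shift along the tool's x, y, z in cm; "yaw": the turn about the tool's z in rad; "fingers": the closure, from 0 (fully open) to 1 (shut). A call has 1 to 10 rows; each row is the pose to reach, as a shift and turn from the pose commanded when the call began, along the tool's axes at that moment; what a row does not reach only later rows make up. A row lasts 1/8 s, in which the tool goes at most 62.5 mm and 10.7 degrees, less where a joint would pass 70% of its speed; a pose out of reach is approached as far as the arm can. A call with a gripper value outside its range is refused whole. The fingers move at their own pace and stop on an object; FORCE is the grip in N (left out, the last holds). Time passes only in rows, so rows that repeat a pose let the fingers close. It gives the time, the measured TCP pose, the force and the opening at its end, in the units of the state.
- get_obs(): the state, without advancing time (a new reading comes with each control period).
- grab_frame(name): name is "scene" or "side" or "wrist"; returns a dict with "frame" (384x512x3 uint8, red, green, blue), "range_z" (384x512 float32, m along the optical axis (not along the pixel's ray), 0 where there is no reading), "fx", "fy", "cx", "cy" (pixels), "world_to_cam" (4x4, takes a point from world to camera coordinates); the wrist camera has in their place "T_tool_cam" (4x4, takes a point from camera to tool coordinates, whose origin is the TCP and whose axes are the tool frame's). Camera axes: x right, y up, looking along -z (the intrinsics and any distortion apply to the point x, -y, -z); pixel columns grow to the right and rows downward; lengths in m; the calibration is good to about 2 mm. A picture is of the moment at which its call begins: read the wrist's pose just before it.
- job_done(): hands the job in, once; it reports no verdict.
Trained networks look in a picture, given as the dict that the camera call returned (one of the last four; its "shot" number tells which), for a name from the list of things; names that differ only in an ending like _2 or _b are one class to them, and where a whole thing is asked for, a point or a joint stands for the part that bears it (a point fixed in the world has none). Each returns a list of dicts, best first, with "p" (0 to 1); they miss things now and then, are a little off and sometimes report something else, mostly with a low value. They report only what shows in the picture. A call takes as long as a camera call.
- find_in(query, picture): "extent" ([left, top, right, bottom] as shares, 0 to 1, of the picture: columns of its width, rows of its height, round what is visible of it).
- cut_out(query, picture): "pixels" (384x512 bool, what is visible of it) and "extent" ([left, top, right, bottom] as shares, 0 to 1, of the picture: columns of its width, rows of its height, round what is visible of it).
The state is a dict: "clock": time; "joint_pos": joint angles; "joint_vel": joint speeds; "joint_torque": joint torques, N m; "tool_pos": TCP position; "tool_rot": TCP orientation; "wrist_force": force on the tool from outside, world axes, zero at the start; "torque": the same for the moment, N m; "grip_width": finger opening in m.
Only numpy, scipy, OpenCV 4.12 (cv2) and the standard library are available. Lean on these libraries where they do the work, as an engineer would, in place of code of your own. Each camera call takes 0.05 s, during which the arm holds its last target.

### The job

The specimen trolley stands parked at the bench, its red brake lever swung outward; test the hand brake before the trolley goes out. With the backs or the outside of the fingers, press the lever in towards the push bar until it comes up firmly against its stop, short of the bar, without forcing it, keep it pressed there for a good two seconds, then let it spring back. After that push the lever outward again, away from the bar, as far as it goes so that the trolley is parked as before; do not take the lever between the fingers, do not lean on the push bar, and leave all the pots where they stand.

Things in the scene. Friction and masses are not known exactly. Their poses are not given: they have to be found in the camera images.
- brake (a joint): Squeeze of the red lever blade on its spring (rad), vertical hinge. 0: sprung out. +0.28: pressed in towards the bar, against its firm stop (brake on). At the pad the spring takes 4.4 N to start and 8.2 N at the stop. Let go, it returns to 0 in about half a second. Pressing in a parked lever first brings joint park to 0, then squeezes this one.
- park (a joint): Parking swing of the whole lever (blade and knuckle) about the same hinge (rad). -0.26: swung outward from the bar as far as it goes (parked); 0: riding position, blade parallel to the bar. Stiff: about 3.2 N at the pad moves it either way, more when fast, and it stays where it is left. The lever's angle is park + brake, positive towards the bar.
- brake_pad (a point): Middle of the lever's straight red blade (mid-thickness, mid-height), the place to press. Turns with the lever: y along the blade towards the hinge, x square to the blade, away from the push bar, z up. Blade 10 mm thick (x), from y = -39 to +43 mm, 18 mm high; an 18 mm ball ends it at y = -41 mm. Deck pots' tops are over 50 mm below it; under the blade is free air.
- brake_hinge (a point): The lever's vertical hinge axis at lever height, in a black bracket (34 mm high) clamped to the bar. Axes as the push bar's; it lies at x = 45, y = -55 mm from the bar's origin. With both joints at 0 the blade is parallel to the bar and the pad lies at x = 33, y = -95 mm from this point; parked, at x = 56, y = -83 mm; at the stop, at x = 5, y = -100 mm.
- grip (a point): Middle of the right-hand black rubber grip, on the bar's axis: 34 mm diameter, 135 mm long along y. The lever's blade lies beyond it (on the deck side) at the same height. Clear space between grip and blade is 56 mm with both joints at 0; at the stop about 14 mm are left between grip and ball end.
- push_bar: The trolley's level steel push bar, between the robot and the trolley's deck. Origin on its axis at its middle, 200 mm above the bench top; y along the bar, x level towards the deck, z up. 25 mm tube, 445 mm wide, rubber grips of 34 mm diameter at both hands; at y = +-222 mm it bends down to the deck, whose edge is at x = 175 mm. The trolley is braked and cannot move.
- deck_yellow: Bystander on the trolley's deck: amber specimen pot with yellow lid, 92 mm diameter, 105 mm high, origin under its centre.
- deck_red: Bystander on the deck: white pot with red lid, 42 mm diameter, 72 mm high, origin under its centre.
- deck_white: Bystander on the deck: amber pot with white lid, 76 mm diameter, 85 mm high, origin under its centre.
- bench_yellow: Bystander on the bench: amber pot with yellow lid, 76 mm diameter, 95 mm high, origin under its centre.
- bench_red: Bystander on the bench: white pot with red lid, 42 mm diameter, 72 mm high, origin under its centre.
- bench_orange: Bystander on the bench: amber pot with orange lid, 42 mm diameter, 72 mm high, origin under its centre.
- bench_tub: Bystander on the bench: low clear tub with white lid, 104 mm diameter, 60 mm high, origin under its centre.

How it is judged:
On the way, in this order (a step that is already met when the one before it is completed fails the run):
1. the brake lever is pressed in firmly against its stop (within 0.02 rad of it, fingers pressing with more than 5 N) and kept there 1.5 s (value of joint brake above 0.26 rad and contact force between the fingers and brake above 5 N), for 1.5 s.
2. the lever is let go and has sprung back to rest (value of joint brake below 0.04 rad and contact force between the fingers and brake below 0.5 N), for 0.1 s.
At the end, for the whole second after the job is handed in: The lever lies still in its parked position (park within 0.04 rad of its outer end, below -0.22), not squeezed, after having been pressed to its stop and sprung back (value of joint park below -0.22 rad and value of joint brake below 0.04 rad and velocity of joint park between -0.05 and 0.05 rad/s); the robot touches nothing.
It fails at once if the robot leans on the push bar (more than 3 N) (contact force between any of the arm, the fingers and push_bar above 3 N).
It fails at once if the lever is wrenched (more than 45 N) (contact force between the fingers and brake above 45 N).
It fails at once if the lever is taken between the fingers (x of the grasp point in the frame of brake_pad between -0.007 and 0.007 m and y of the grasp point in the frame of brake_pad between -0.05 and 0.045 m and z of the grasp point in the frame of brake_pad between -0.03 and 0.022 m).
It fails at once if a pot is shifted or lifted (more than 15 mm) (distance of any of deck_yellow, deck_red, deck_white, bench_yellow, bench_red, bench_orange, bench_tub from where it was at the start of the episode above 0.015 m).
It also fails if it takes over 53 s, if anything falls off the work surface, if the arm or the gripper's body presses on something with over 40 N, if the wrist force passes 120 N, or if a joint passes its speed limit or range.

## Working session

There is one attempt and no reset: what is moved stays moved. The work goes in short steps, Python scripts to look and compute and a shell command to move; the robot and the scene stay as the last step left them, time stands still between calls to the robot, and variables do not carry over. Pictures are saved under pics/ and viewed, and the job is handed in when it is done.

```bash
mkdir -p pics; ls; cat > h.py <<'E'
import numpy as np,cv2
from rig import *
def save(n,f): cv2.imwrite('pics/'+n,f['frame'][:,:,::-1])
def w(f,u,v,z=None):
    z=f['range_z'][int(v),int(u)] if z is None else z
    p=np.array([(u-f['cx'])/f['fx']*z,-(v-f['cy'])/f['fy']*z,-z,1])
    return (np.linalg.inv(f['world_to_cam'])@p)[:3]
def cloud(f,m):
    vs,us=np.nonzero(m&(f['range_z']>0));z=f['range_z'][vs,us]
    p=np.stack([(us-f['cx'])/f['fx']*z,-(vs-f['cy'])/f['fy']*z,-z,np.ones_like(z)])
    return (np.linalg.inv(f['world_to_cam'])@p)[:3].T
E
python3 - <<'E'
from h import *
o=get_obs();print({k:np.round(v,3) for k,v in o.items()})
for n in ['scene','side','wrist']:
    f=grab_frame(n);save(n+'0.png',f);print(n,[k for k in f if k not in('frame','range_z')])
    for q in ['brake','push_bar','grip']:
        r=cut_out(q,f)
        for x in r[:2]:
            print(q,round(x['p'],2),np.round(np.array(x['extent'])*[512,384,512,384]),x['pixels'].sum())
            if n!='wrist':
                c=cloud(f,x['pixels']);print(np.round(np.percentile(c,[2,50,98],axis=0),3).tolist())
E
```

```text
pics
{'clock': np.float64(0.0), 'joint_pos': array([ 1.237,  0.469, -0.049,  1.534,  0.024,  1.141, -0.082]), 'joint_vel': array([-0.   ,  0.001, -0.   ,  0.001,  0.   ,  0.001, -0.001]), 'joint_torque': array([-1.0000e-03, -5.0798e+01, -8.1000e-02, -2.3615e+01, -6.1000e-02,
        3.8000e-02,  0.0000e+00]), 'tool_pos': array([ 0.202, -0.643,  0.244]), 'tool_rot': array([ 0.806, -0.592, -0.001, -0.001]), 'wrist_force': array([ 0.781,  0.317, -0.624]), 'torque': array([0.041, 0.001, 0.008]), 'grip_width': np.float64(0.087)}
scene ['fx', 'fy', 'cx', 'cy', 'world_to_cam', 'shot']
brake 0.53 [185. 174. 242. 183.] 257
[[0.528, -0.2, 0.194], [0.585, -0.127, 0.204], [0.606, -0.063, 0.21]]
push_bar 0.57 [161. 146. 334. 290.] 3181
[[0.35, -0.255, -0.004], [0.51, 0.032, 0.189], [0.699, 0.21, 0.217]]
grip 0.57 [160. 144. 330. 291.] 3178
[[0.309, -0.258, -0.005], [0.511, 0.03, 0.191], [0.699, 0.21, 0.217]]
grip 0.37 [365. 173. 394. 213.] 801
[[0.25, 0.269, 0.002], [0.308, 0.304, 0.086], [0.324, 0.338, 0.099]]
side ['fx', 'fy', 'cx', 'cy', 'world_to_cam', 'shot']
push_bar 0.64 [148. 137. 299. 233.] 1955
[[0.475, -0.24, 0.026], [0.494, 0.12, 0.2], [0.691, 0.211, 0.216]]
push_bar 0.2 [200. 170. 212. 196.] 184
[[0.694, -0.08, 0.031], [0.709, -0.055, 0.084], [0.729, -0.047, 0.096]]
grip 0.64 [251. 137. 265. 164.] 92
[[0.521, -0.203, 0.195], [0.585, -0.15, 0.206], [0.6, -0.059, 0.21]]
grip 0.21 [207. 152. 231. 187.] 563
[[0.54, -0.183, 0.023], [0.713, -0.133, 0.096], [0.762, 0.085, 0.197]]
wrist ['fx', 'fy', 'cx', 'cy', 'T_tool_cam', 'shot']
```

View pics/scene0.png

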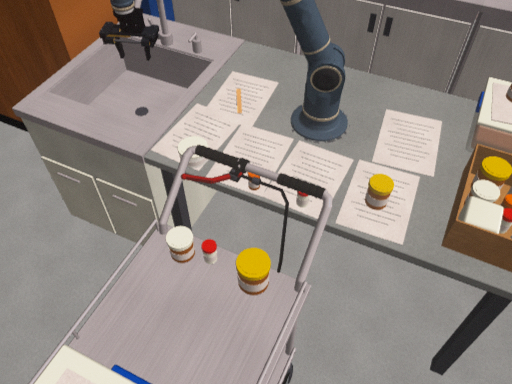

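View pics/side0.png

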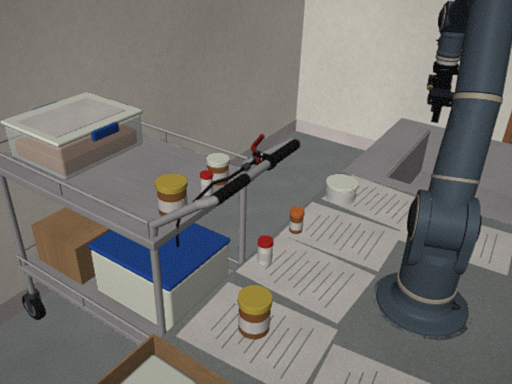

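The scene view shows the bar from about (200,150) to (325,190), with the right-hand grip at (200-240,150-165). The red lever runs from (183,177) to (230,178), with the hinge near (240,172). Next I'll measure the bar line and the lever.

```bash
python3 - <<'E'
from h import *
f=grab_frame('scene');g=grab_frame('side')
for n,f in (('scene',f),('side',g)):
    im=f['frame'].astype(int);R,G,B=im[...,0],im[...,1],im[...,2]
    M=np.ones(R.shape,bool); p=cloud(f,M)
    ok=(f['range_z']>0)
    hsv=cv2.cvtColor(f['frame'],cv2.COLOR_RGB2HSV)[ok]
    s=(p[:,2]>.165)&(p[:,2]<.25)&(p[:,0]>.35)&(p[:,0]<.75)&(abs(p[:,1])<.35)
    q=p[s];c=im[ok][s]
    red=(c[:,0]>1.8*c[:,1])&(c[:,0]>80)
    r=q[red];b=q[~red]
    print(n,len(r),len(b))
    print('red',np.round(np.percentile(r,[1,50,99],axis=0),3).tolist())
    i=np.argsort(r[:,1]); print(np.round(r[i][::max(1,len(i)//14)],3).tolist())
    # bar ransac in xy
    best=0
    rng=np.random.default_rng(0)
    for _ in range(2000):
        a,d=b[rng.integers(len(b),size=2)]
        u=(d-a)[:2];L=np.linalg.norm(u)
        if L<.15: continue
        nn=np.array([-u[1],u[0]])/L
        e=abs((b[:,:2]-a[:2])@nn)<.014
        if e.sum()>best: best=e.sum();be=e
    bb=b[be];m=bb.mean(0);u=np.linalg.svd(bb[:,:2]-m[:2],full_matrices=False)[2][0];u=u*np.sign(u[1])
    t=(bb[:,:2]-m[:2])@u
    print('bar',best,m,u,np.percentile(bb[:,2],[50,95]),m[:2]+u*t.min(),m[:2]+u*t.max())
    # black grip cross-section
    cc=c[~red][be]; blk=cc.sum(1)<130
    print('black ends t',np.sort(t[blk])[::max(1,blk.sum()//20)].round(3))
    cv2.imwrite(f'pics/{n}_crop.png',cv2.resize(f['frame'][120:220,140:350] if n=='scene' else f['frame'][110:230,150:350],None,fx=3.8,fy=3.8,interpolation=cv2.INTER_CUBIC)[:,:,::-1])
E
```

```text
scene 266 2420
red [[0.503, -0.204, 0.19], [0.584, -0.126, 0.205], [0.607, 0.128, 0.211]]
[[0.604, -0.207, 0.203], [0.6, -0.194, 0.201], [0.597, -0.182, 0.204], [0.598, -0.169, 0.199], [0.592, -0.158, 0.206], [0.59, -0.147, 0.209], [0.588, -0.136, 0.196], [0.589, -0.126, 0.201], [0.578, -0.116, 0.194], [0.566, -0.109, 0.207], [0.551, -0.101, 0.204], [0.553, -0.094, 0.206], [0.552, -0.085, 0.2], [0.522, -0.059, 0.203]]
bar 1472 [ 0.49891794 -0.00878298  0.20890557] [0.00325913 0.99999469] [0.21002702 0.21733282] [ 0.49813531 -0.2489177 ] [0.49961976 0.20655646]
black ends t [-0.207 -0.19  -0.165 -0.151 -0.135 -0.12  -0.099 -0.084 -0.056  0.057
  0.065  0.075  0.083  0.09   0.107  0.112  0.123  0.131  0.141  0.156
  0.168  0.181]
side 68 1955
red [[0.519, -0.201, 0.198], [0.577, -0.119, 0.207], [0.603, -0.057, 0.212]]
[[0.603, -0.203, 0.207], [0.593, -0.197, 0.205], [0.594, -0.193, 0.206], [0.594, -0.183, 0.206], [0.589, -0.165, 0.208], [0.589, -0.152, 0.209], [0.585, -0.136, 0.21], [0.583, -0.128, 0.21], [0.583, -0.123, 0.206], [0.571, -0.116, 0.205], [0.571, -0.11, 0.208], [0.571, -0.106, 0.206], [0.561, -0.101, 0.208], [0.56, -0.094, 0.204], [0.524, -0.065, 0.205], [0.528, -0.062, 0.202], [0.519, -0.058, 0.203]]
bar 1273 [0.48422336 0.02013819 0.20718181] [0.01478952 0.99989063] [0.20902217 0.21654472] [ 0.48043081 -0.23626903] [0.48700096 0.20792581]
black ends t [-0.243 -0.217 -0.197 -0.178 -0.159 -0.14  -0.121 -0.098 -0.084 -0.079
  0.036  0.048  0.062  0.074  0.089  0.101  0.112  0.122  0.136  0.148]
```

```bash
python3 -m handwheel '[{"dz":-3,"fingers":1},{"dz":-5,"fingers":1,"dy":-5,"dx":-2.7,"yaw":-0.12},{"dz":-5,"fingers":1,"dy":-10,"dx":-5.4,"yaw":-0.24},{"dz":-5,"fingers":1,"dy":-15,"dx":-8.1,"yaw":-0.36},{"dz":-5,"fingers":1,"dy":-20,"dx":-10.8,"yaw":-0.48},{"dz":-5,"fingers":1,"dy":-25,"dx":-13.5,"yaw":-0.6},{"dz":-5,"fingers":1,"dy":-30,"dx":-16.2,"yaw":-0.72},{"dz":-5,"fingers":1,"dy":-35,"dx":-18.9,"yaw":-0.84},{"dz":-5,"fingers":1,"dy":-40,"dx":-21.6,"yaw":-0.96},{"dz":-5,"fingers":1,"dy":-40,"dx":-21.6,"yaw":-0.96}]' 40
cat >> h.py <<'E'
from scipy.spatial.transform import Rotation as Ro
def st(target=None):
    o=get_obs();R=Ro.from_quat(o['tool_rot']).as_matrix();p=np.array(o['tool_pos'])
    print('t',o['clock'],'p',p.round(4),'xang',np.arctan2(R[1,0],R[0,0]).round(3),'zax',R[:,2].round(3),'F',np.round(o['wrist_force'],2),'w',round(o['grip_width'],4),'q',np.round(o['joint_pos'],2))
    if target is not None: print('d cm',(R.T@(np.array(target)-p)*100).round(2))
E
python3 -c "
from h import *
st([.655,-.18,.29])"
```

```text
t 0.7 p [ 0.2026 -0.6439  0.2446] xang -1.266 zax [ 0. -0. -1.] F [-0.41  0.17  0.4 ] w 0.0868 q [ 1.24  0.47 -0.05  1.53  0.02  1.14 -0.08]
d cm [-30.67 -57.08  -4.54]schema error: expected keys dx, dy, dz, yaw, fingers
```

```bash
python3 -m handwheel '[{"dx":0,"dy":0,"dz":-3,"yaw":0,"fingers":1},{"dz":-5,"fingers":1,"dy":-5,"dx":-2.7,"yaw":-0.12},{"dz":-5,"fingers":1,"dy":-10,"dx":-5.4,"yaw":-0.24},{"dz":-5,"fingers":1,"dy":-15,"dx":-8.1,"yaw":-0.36},{"dz":-5,"fingers":1,"dy":-20,"dx":-10.8,"yaw":-0.48},{"dz":-5,"fingers":1,"dy":-25,"dx":-13.5,"yaw":-0.6},{"dz":-5,"fingers":1,"dy":-30,"dx":-16.2,"yaw":-0.72},{"dz":-5,"fingers":1,"dy":-35,"dx":-18.9,"yaw":-0.84},{"dz":-5,"fingers":1,"dy":-40,"dx":-21.6,"yaw":-0.96},{"dz":-5,"fingers":1,"dy":-40,"dx":-21.6,"yaw":-0.96}]' 40
python3 -c "
from h import *
st([.655,-.18,.29])"
```

```text
clock: 1.95
tool_pos: [0.5231, -0.3121, 0.2949]
tool_rot: [0.989, -0.147, 0.001, -0.002]
wrist_force: [-0.6, -0.2, -0.1]
grip_width: 0.0017
t 1.95 p [ 0.5231 -0.3121  0.2949] xang -0.296 zax [ 0.003  0.003 -1.   ] F [-0.64 -0.17 -0.09] w 0.0017 q [ 0.77  0.35 -0.4   1.62  0.14  1.2   0.05]
d cm [  8.77 -16.48   0.56]
```

```bash
python3 -m handwheel '[{"dx":3,"dy":-5,"dz":0,"yaw":-0.1,"fingers":1},{"dx":6,"dy":-10,"dz":0,"yaw":-0.2,"fingers":1},{"dx":8.8,"dy":-16.5,"dz":0.5,"yaw":-0.3,"fingers":1},{"dx":8.8,"dy":-16.5,"dz":0.5,"yaw":-0.3,"fingers":1},{"dx":8.8,"dy":-16.5,"dz":0.5,"yaw":-0.3,"fingers":1}]'
python3 - <<'E'
from h import *
st([.655,-.18,.20])
f=grab_frame('scene');cv2.imwrite('pics/s1.png',cv2.resize(f['frame'][80:250,110:350],None,fx=3.3,fy=3.3)[:,:,::-1])
f=grab_frame('wrist');save('w1.png',f)
E
```

```text
clock: 2.58
tool_pos: [0.6527, -0.1876, 0.2892]
tool_rot: [1.0, -0.003, -0.0, 0.0]
wrist_force: [-0.9, -0.3, 0.2]
grip_width: 0.0005
t 2.575 p [ 0.6527 -0.1876  0.2892] xang -0.007 zax [-0.001 -0.001 -1.   ] F [-0.91 -0.31  0.24] w 0.0005 q [ 0.54  0.49 -0.48  1.45  0.23  1.26  0.03]
d cm [ 0.23 -0.77  8.92]
```

View pics/s1.png

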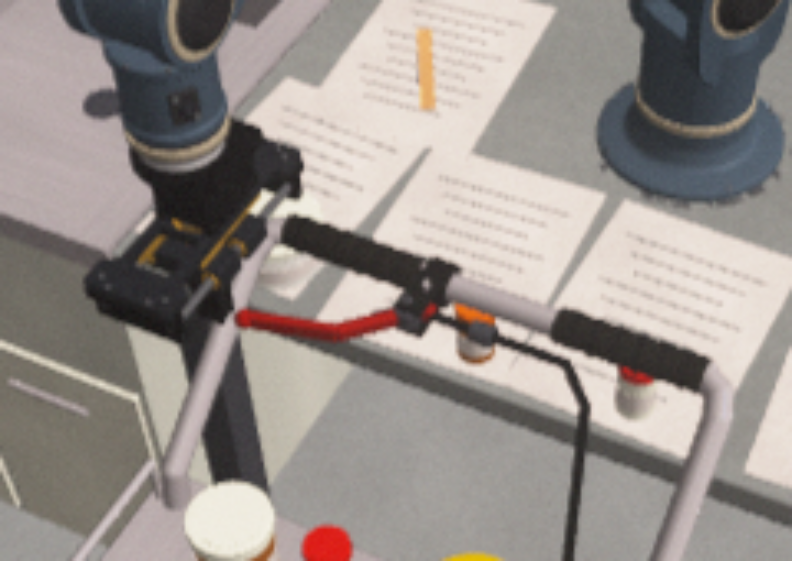

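View pics/w1.png

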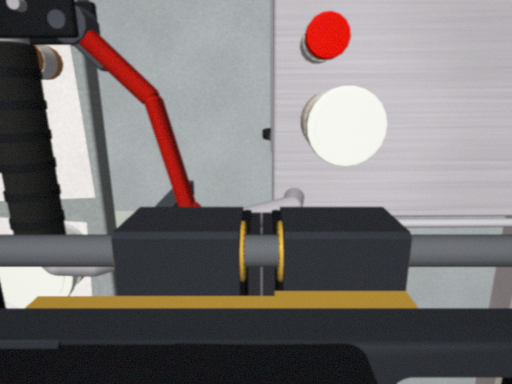

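The wrist picture shows the bar's grip at the left, columns 0-65. The red blade runs from (155,100) to about (190,205), the knuckle bends at (155,97), and the closed fingers sit to the right of the ball end. I'll measure the lever again from this view.

```bash
python3 - <<'E'
from h import *
o=get_obs();f=grab_frame('wrist')
T=np.eye(4);T[:3,:3]=Ro.from_quat(o['tool_rot']).as_matrix();T[:3,3]=o['tool_pos']
f['world_to_cam']=np.linalg.inv(T@f['T_tool_cam'])
im=f['frame'].astype(int);ok=f['range_z']>0
p=cloud(f,np.ones(ok.shape,bool));c=im[ok]
s=(c[:,0]>2*c[:,1])&(c[:,0]>80)&(p[:,2]>.16)
r=p[s]
for y in np.arange(-.21,-.06,.01):
    k=r[abs(r[:,1]-y)<.005]
    if len(k): print(round(y,3),len(k),np.percentile(k[:,0],[3,50,97]).round(4),np.percentile(k[:,2],[50,97]).round(4))
g=p[(c.sum(1)<150)&(p[:,0]<.53)&(p[:,2]>.18)&(p[:,2]<.23)]
for y in np.arange(-.23,-.06,.02):
    k=g[abs(g[:,1]-y)<.01]
    if len(k): print('grip',round(y,3),np.percentile(k[:,0],[2,50,98]).round(4),k[:,2].max().round(4))
E
```

```text
-0.2 27 [0.5959 0.6066 0.6087] [0.2032 0.2066]
-0.19 245 [0.5947 0.6008 0.6057] [0.2069 0.2087]
-0.18 236 [0.5926 0.5983 0.6021] [0.2072 0.2089]
-0.17 244 [0.59   0.5957 0.5998] [0.2072 0.2087]
-0.16 257 [0.5876 0.5932 0.5972] [0.2071 0.2085]
-0.15 271 [0.5851 0.5913 0.5952] [0.207  0.2092]
-0.14 280 [0.5827 0.5884 0.5924] [0.207  0.2088]
-0.13 286 [0.5803 0.586  0.5898] [0.2071 0.2089]
-0.12 390 [0.5708 0.5802 0.5872] [0.2065 0.2082]
-0.11 440 [0.5607 0.5713 0.5805] [0.2064 0.2079]
-0.1 481 [0.5507 0.5614 0.5708] [0.2065 0.208 ]
-0.09 456 [0.5431 0.5521 0.5609] [0.2064 0.208 ]
-0.08 82 [0.5463 0.5491 0.5521] [0.2049 0.2075]
grip -0.21 [0.4835 0.5021 0.5083] 0.2169
grip -0.19 [0.4838 0.5001 0.5083] 0.2176
grip -0.17 [0.4841 0.5001 0.5085] 0.2177
grip -0.15 [0.4863 0.5011 0.5084] 0.2174
grip -0.13 [0.4906 0.5024 0.5085] 0.2167
grip -0.11 [0.4947 0.5036 0.5088] 0.2166
grip -0.09 [0.4979 0.5069 0.5286] 0.2186
grip -0.07 [0.5031 0.5181 0.5295] 0.2178
```

```bash
python3 -m handwheel '[{"dx":0,"dy":-0.3,"dz":3,"yaw":0,"fingers":1},{"dx":0,"dy":-0.5,"dz":6,"yaw":0,"fingers":1},{"dx":0,"dy":-0.5,"dz":9,"yaw":0,"fingers":1},{"dx":-1,"dy":-0.5,"dz":9,"yaw":0,"fingers":1},{"dx":-2,"dy":-0.5,"dz":9,"yaw":0,"fingers":1},{"dx":-2.5,"dy":-0.5,"dz":9,"yaw":0,"fingers":1},{"dx":-2.5,"dy":-0.5,"dz":9,"yaw":0,"fingers":1}]'
python3 - <<'E'
from h import *
st([.5615,-.18,.20])
f=grab_frame('wrist');save('w2.png',f)
f=grab_frame('scene');cv2.imwrite('pics/s2.png',cv2.resize(f['frame'][80:250,110:350],None,fx=3.3,fy=3.3)[:,:,::-1])
E
```

```text
clock: 3.6
tool_pos: [0.628, -0.1822, 0.201]
tool_rot: [1.0, -0.003, 0.001, 0.001]
wrist_force: [-0.3, 0.4, 0.2]
grip_width: 0.0006
t 3.6 p [ 0.628  -0.1822  0.201 ] xang -0.007 zax [ 0.002 -0.001 -1.   ] F [-0.27  0.44  0.16] w 0.0006 q [ 0.55  0.52 -0.48  1.62  0.26  1.07 -0.  ]
d cm [-6.66 -0.18  0.09]
```

View pics/w2.png

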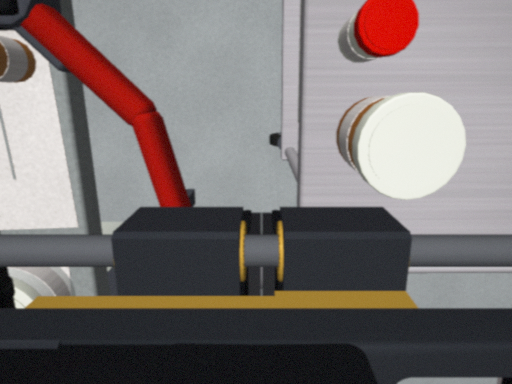

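View pics/s2.png

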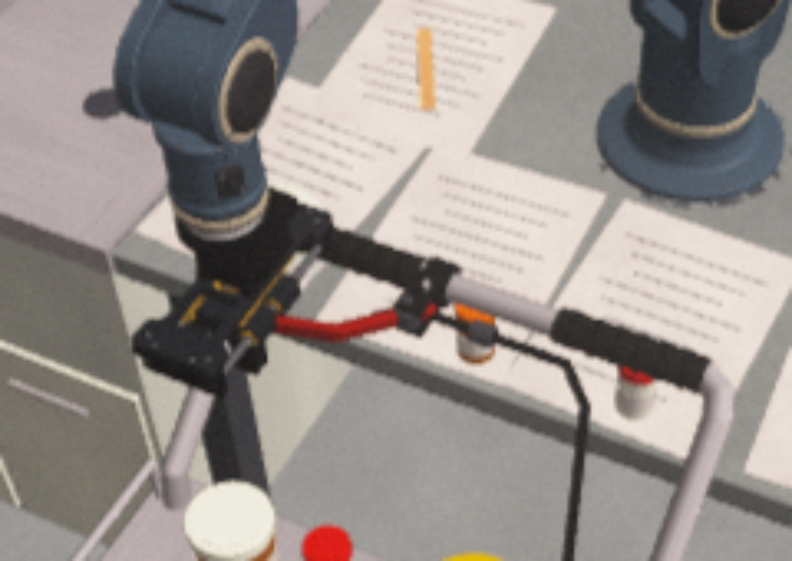

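The fingers are now just outside the lever: the blade passes beneath the jaw block at (180,205), and the pots are well clear. Next I'll press in slowly.

```bash
python3 -m handwheel '[{"dx":-0.5,"dy":0,"dz":0,"yaw":0,"fingers":1},{"dx":-1,"dy":0,"dz":0,"yaw":0,"fingers":1},{"dx":-1.5,"dy":0,"dz":0,"yaw":0,"fingers":1},{"dx":-2,"dy":0,"dz":0,"yaw":0,"fingers":1},{"dx":-2.5,"dy":0,"dz":0,"yaw":0,"fingers":1}]'; python3 -m handwheel '[{"dx":-0.4,"dy":0,"dz":0,"yaw":0,"fingers":1},{"dx":-0.8,"dy":0,"dz":0,"yaw":0,"fingers":1},{"dx":-1.2,"dy":0,"dz":0,"yaw":0,"fingers":1},{"dx":-1.6,"dy":0,"dz":0,"yaw":0,"fingers":1},{"dx":-2,"dy":0,"dz":0,"yaw":0,"fingers":1}]'
python3 - <<'E'
from h import *
st([.5615,-.18,.20])
f=grab_frame('wrist');save('w3.png',f)
E
```

```text
clock: 4.32
tool_pos: [0.6038, -0.1824, 0.2002]
tool_rot: [1.0, -0.003, 0.001, 0.001]
wrist_force: [4.4, -3.7, 0.9]
grip_width: 0.0008
clock: 4.95
tool_pos: [0.584, -0.1831, 0.2005]
tool_rot: [1.0, -0.003, 0.002, 0.001]
wrist_force: [5.8, -5.0, 0.4]
grip_width: 0.0003
t 4.95 p [ 0.584  -0.1831  0.2005] xang -0.007 zax [ 0.004 -0.002 -1.   ] F [ 5.75 -4.96  0.41] w 0.0003 q [ 0.59  0.45 -0.49  1.72  0.24  1.03  0.02]
d cm [-2.25 -0.3   0.04]
```

View pics/w3.png

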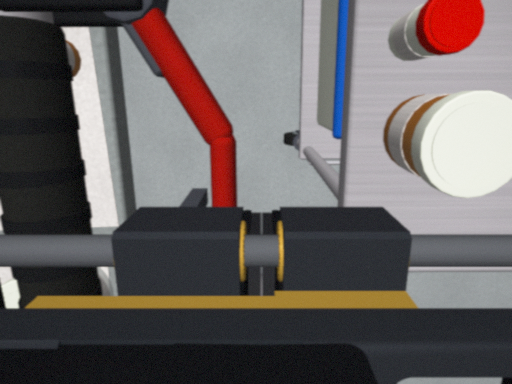

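```bash
python3 -m handwheel '[{"dx":-0.4,"dy":0,"dz":0,"yaw":0,"fingers":1},{"dx":-0.8,"dy":0,"dz":0,"yaw":0,"fingers":1},{"dx":-1.2,"dy":0,"dz":0,"yaw":0,"fingers":1},{"dx":-1.6,"dy":0,"dz":0,"yaw":0,"fingers":1},{"dx":-1.9,"dy":0,"dz":0,"yaw":0,"fingers":1}]'; python3 -m handwheel '[{"dx":-0.2,"dy":0,"dz":0,"yaw":0,"fingers":1},{"dx":-0.4,"dy":0,"dz":0,"yaw":0,"fingers":1}]'
python3 - <<'E'
from h import *
st([.5615,-.18,.20])
f=grab_frame('wrist');save('w4.png',f)
E
```

```text
clock: 5.62
tool_pos: [0.5667, -0.1869, 0.2013]
tool_rot: [1.0, -0.005, 0.004, 0.004]
wrist_force: [9.7, -11.0, -0.8]
grip_width: 0.0003
clock: 5.88
tool_pos: [0.5628, -0.1874, 0.2014]
tool_rot: [1.0, -0.005, 0.005, 0.004]
wrist_force: [9.7, -12.7, -0.0]
grip_width: 0.0005
t 5.875 p [ 0.5628 -0.1874  0.2014] xang -0.01 zax [ 0.009 -0.008 -1.   ] F [  9.74 -12.7   -0.02] w 0.0005 q [ 0.62  0.42 -0.49  1.77  0.24  1.    0.03]
d cm [-0.14 -0.74  0.13]
```

View pics/w4.png

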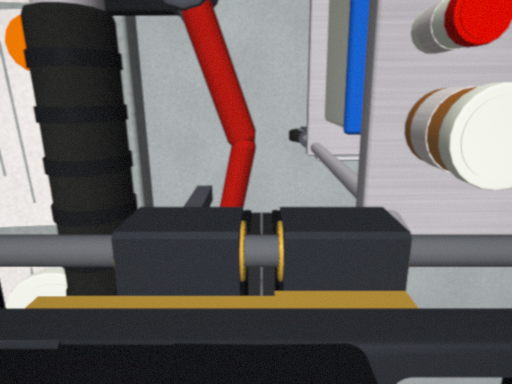

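```bash
cat >> h.py <<'E'
def lever():
    o=get_obs();f=grab_frame('wrist')
    T=np.eye(4);T[:3,:3]=Ro.from_quat(o['tool_rot']).as_matrix();T[:3,3]=o['tool_pos']
    f['world_to_cam']=np.linalg.inv(T@f['T_tool_cam'])
    im=f['frame'].astype(int);ok=f['range_z']>0
    p=cloud(f,np.ones(ok.shape,bool));c=im[ok]
    s=(c[:,0]>2*c[:,1])&(c[:,0]>60)&(p[:,2]>.195)&(p[:,2]<.215)
    r=p[s]
    for y in np.arange(-.21,-.07,.01):
        k=r[abs(r[:,1]-y)<.005]
        if len(k)>10: print(round(y,3),len(k),np.percentile(k[:,0],[3,50,97]).round(4))
    # knuckle chord angle
    k=r[(r[:,1]>-.118)&(r[:,1]<-.085)]
    if len(k)>20:
        A=np.polyfit(k[:,1],k[:,0],1);print('knuckle slope angle',np.arctan(A[0]).round(3))
    return f
E
python3 -m handwheel '[{"dx":-0.1,"dy":0.3,"dz":0,"yaw":0,"fingers":1},{"dx":-0.3,"dy":0.6,"dz":0,"yaw":0,"fingers":1}]'
python3 -c "
from h import *
st();lever()"
```

```text
clock: 6.18
tool_pos: [0.5595, -0.1886, 0.2009]
tool_rot: [1.0, -0.004, 0.004, 0.001]
wrist_force: [8.0, -1.0, -0.3]
grip_width: 0.0008
t 6.175 p [ 0.5595 -0.1886  0.2009] xang -0.007 zax [ 0.007 -0.001 -1.   ] F [ 8.01 -1.02 -0.32] w 0.0008 q [ 0.63  0.42 -0.49  1.77  0.23  1.    0.04]
-0.16 520 [0.5444 0.5492 0.5541]
-0.15 555 [0.5472 0.5519 0.5567]
-0.14 613 [0.5491 0.554  0.5584]
-0.13 757 [0.5466 0.5524 0.5581]
-0.12 816 [0.5435 0.5495 0.5551]
-0.11 861 [0.5405 0.5466 0.5522]
-0.1 909 [0.5377 0.5436 0.5492]
-0.09 663 [0.5357 0.5418 0.5467]
knuckle slope angle -0.263
```

```bash
python3 -m handwheel '[{"dx":-0.1,"dy":0,"dz":0,"yaw":0,"fingers":1},{"dx":-0.2,"dy":0,"dz":0,"yaw":0,"fingers":1},{"dx":-0.3,"dy":0.1,"dz":0,"yaw":0,"fingers":1}]';python3 -m handwheel '[{"dx":-0.1,"dy":0,"dz":0,"yaw":0,"fingers":1},{"dx":-0.2,"dy":0,"dz":0,"yaw":0,"fingers":1}]'
python3 -c "
from h import *
st();lever()"
```

```text
clock: 6.6
tool_pos: [0.5566, -0.1889, 0.2009]
tool_rot: [1.0, -0.003, 0.004, 0.0]
wrist_force: [7.8, -0.7, 0.3]
grip_width: 0.0003
clock: 6.85
tool_pos: [0.5553, -0.1889, 0.2011]
tool_rot: [1.0, -0.003, 0.004, 0.001]
wrist_force: [9.5, -2.7, 0.0]
grip_width: 0.0005
t 6.85 p [ 0.5553 -0.1889  0.2011] xang -0.006 zax [ 0.009 -0.001 -1.   ] F [ 9.52 -2.75  0.03] w 0.0005 q [ 0.64  0.41 -0.49  1.78  0.23  1.    0.05]
-0.17 17 [0.5396 0.5435 0.5488]
-0.16 538 [0.541 0.546 0.551]
-0.15 562 [0.5442 0.5489 0.554 ]
-0.14 612 [0.5466 0.5514 0.5561]
-0.13 749 [0.5443 0.55   0.5557]
-0.12 793 [0.5419 0.5475 0.5531]
-0.11 852 [0.5393 0.5451 0.5506]
-0.1 888 [0.5367 0.5424 0.5478]
-0.09 635 [0.5349 0.5411 0.5458]
knuckle slope angle -0.229
```

```bash
python3 -m handwheel '[{"dx":-0.1,"dy":0,"dz":0,"yaw":0,"fingers":1},{"dx":-0.2,"dy":0,"dz":0,"yaw":0,"fingers":1},{"dx":-0.2,"dy":0,"dz":0,"yaw":0,"fingers":1}]';python3 -m handwheel '[{"dx":-0.1,"dy":0,"dz":0,"yaw":0,"fingers":1},{"dx":-0.2,"dy":0,"dz":0,"yaw":0,"fingers":1},{"dx":-0.2,"dy":0,"dz":0,"yaw":0,"fingers":1}]'
python3 -c "
from h import *
st();lever()"
```

```text
clock: 7.28
tool_pos: [0.5545, -0.1889, 0.2015]
tool_rot: [1.0, -0.003, 0.006, 0.001]
wrist_force: [12.8, -4.4, -1.1]
grip_width: 0.0005
clock: 7.65
tool_pos: [0.5538, -0.189, 0.202]
tool_rot: [1.0, -0.003, 0.008, 0.001]
wrist_force: [14.7, -3.3, -1.5]
grip_width: 0.0003
t 7.65 p [ 0.5538 -0.189   0.202 ] xang -0.006 zax [ 0.015 -0.002 -1.   ] F [14.65 -3.27 -1.52] w 0.0003 q [ 0.64  0.4  -0.5   1.79  0.22  0.99  0.05]
-0.17 41 [0.5388 0.544  0.5477]
-0.16 529 [0.5401 0.5449 0.5499]
-0.15 564 [0.543  0.5481 0.5529]
-0.14 607 [0.5457 0.5506 0.555 ]
-0.13 732 [0.5437 0.5492 0.5547]
-0.12 783 [0.5414 0.547  0.5524]
-0.11 832 [0.5389 0.5446 0.5502]
-0.1 868 [0.5365 0.5421 0.5474]
-0.09 632 [0.5347 0.5407 0.5457]
knuckle slope angle -0.217
```

```bash
python3 -m handwheel '[{"dx":-0.1,"dy":0,"dz":0,"yaw":0,"fingers":1},{"dx":-0.2,"dy":0,"dz":0,"yaw":0,"fingers":1},{"dx":-0.3,"dy":0,"dz":0,"yaw":0,"fingers":1},{"dx":-0.3,"dy":0,"dz":0,"yaw":0,"fingers":1}]'
python3 -c "
from h import *
st();lever()"
```

```text
clock: 8.2
tool_pos: [0.5527, -0.189, 0.2026]
tool_rot: [1.0, -0.003, 0.01, 0.001]
wrist_force: [18.0, -3.0, -2.9]
grip_width: 0.0005
t 8.2 p [ 0.5527 -0.189   0.2026] xang -0.006 zax [ 0.02  -0.002 -1.   ] F [18.01 -2.95 -2.88] w 0.0005 q [ 0.64  0.4  -0.5   1.79  0.22  0.98  0.05]
-0.17 56 [0.5377 0.5445 0.5468]
-0.16 530 [0.5391 0.5442 0.5492]
-0.15 561 [0.5423 0.5474 0.5526]
-0.14 608 [0.5453 0.5499 0.5547]
-0.13 719 [0.5433 0.5488 0.5543]
-0.12 778 [0.5409 0.5466 0.552 ]
-0.11 827 [0.5385 0.5442 0.5498]
-0.1 859 [0.5364 0.5419 0.5471]
-0.09 622 [0.5347 0.5406 0.5454]
knuckle slope angle -0.197
```

```bash
for i in 1 2; do python3 -m handwheel '[{"dx":0,"dy":0,"dz":0,"yaw":0,"fingers":1},{"dx":0,"dy":0,"dz":0,"yaw":0,"fingers":1},{"dx":0,"dy":0,"dz":0,"yaw":0,"fingers":1},{"dx":0,"dy":0,"dz":0,"yaw":0,"fingers":1},{"dx":0,"dy":0,"dz":0,"yaw":0,"fingers":1},{"dx":0,"dy":0,"dz":0,"yaw":0,"fingers":1},{"dx":0,"dy":0,"dz":0,"yaw":0,"fingers":1},{"dx":0,"dy":0,"dz":0,"yaw":0,"fingers":1},{"dx":0,"dy":0,"dz":0,"yaw":0,"fingers":1},{"dx":0,"dy":0,"dz":0,"yaw":0,"fingers":1}]'; done
python3 - <<'E'
from h import *
st();lever()
f=grab_frame('scene');cv2.imwrite('pics/s5.png',cv2.resize(f['frame'][80:250,110:350],None,fx=3.3,fy=3.3)[:,:,::-1])
E
```

```text
clock: 9.5
tool_pos: [0.5527, -0.189, 0.2026]
tool_rot: [1.0, -0.003, 0.01, 0.001]
wrist_force: [18.1, -3.1, -2.7]
grip_width: 0.0007
clock: 10.75
tool_pos: [0.5527, -0.189, 0.2026]
tool_rot: [1.0, -0.003, 0.01, 0.001]
wrist_force: [19.6, -3.6, -2.9]
grip_width: 0.0003
t 10.75 p [ 0.5527 -0.189   0.2026] xang -0.006 zax [ 0.02  -0.002 -1.   ] F [19.63 -3.56 -2.9 ] w 0.0003 q [ 0.64  0.4  -0.5   1.79  0.22  0.98  0.05]
-0.17 58 [0.5377 0.5444 0.5466]
-0.16 530 [0.5391 0.5442 0.5492]
-0.15 563 [0.5426 0.5474 0.5526]
-0.14 611 [0.5453 0.5499 0.5547]
-0.13 722 [0.5432 0.5488 0.5543]
-0.12 767 [0.5409 0.5466 0.552 ]
-0.11 831 [0.5385 0.5443 0.5498]
-0.1 857 [0.5365 0.5419 0.5471]
-0.09 623 [0.5346 0.5407 0.5454]
knuckle slope angle -0.203
```

View pics/s5.png

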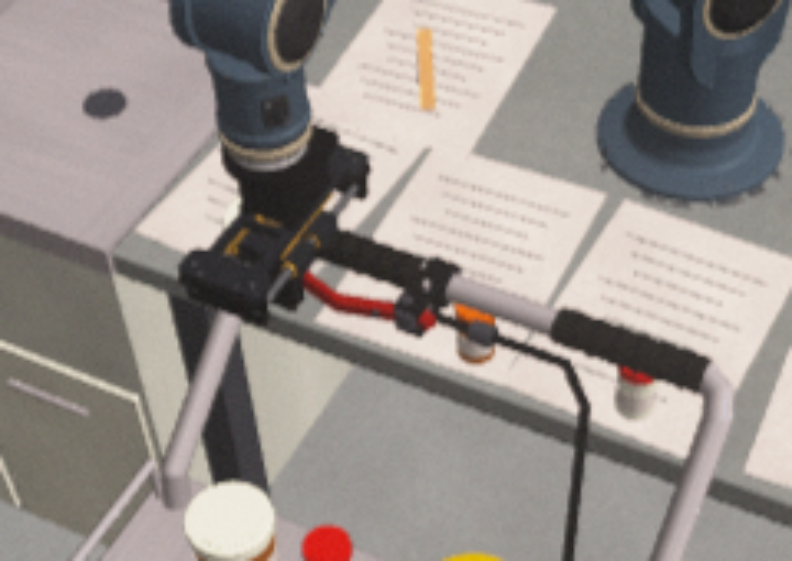

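The lever is fully in, with clear space left to the grip. It was held for about 2.5 s at 18-19 N. Now I release it: move outward, then up.

```bash
python3 -m handwheel '[{"dx":1,"dy":0,"dz":0,"yaw":0,"fingers":1},{"dx":3,"dy":0,"dz":0,"yaw":0,"fingers":1},{"dx":6,"dy":0,"dz":0,"yaw":0,"fingers":1},{"dx":9,"dy":0,"dz":0,"yaw":0,"fingers":1},{"dx":10,"dy":0,"dz":0,"yaw":0,"fingers":1},{"dx":10,"dy":0,"dz":0,"yaw":0,"fingers":1},{"dx":10,"dy":0,"dz":-4,"yaw":0,"fingers":1},{"dx":10,"dy":0,"dz":-8,"yaw":0,"fingers":1},{"dx":10,"dy":0,"dz":-8,"yaw":0,"fingers":1}]'
python3 - <<'E'
from h import *
st([.538,-.165,.29]);f=lever();save('w6.png',f)
E
```

```text
clock: 11.98
tool_pos: [0.6453, -0.189, 0.2837]
tool_rot: [1.0, -0.003, 0.003, 0.001]
wrist_force: [-0.0, -0.5, -1.1]
grip_width: 0.0006
t 11.975 p [ 0.6453 -0.189   0.2837] xang -0.006 zax [ 0.006 -0.002 -1.   ] F [-0.   -0.49 -1.13] w 0.0006 q [ 0.55  0.48 -0.49  1.48  0.23  1.24  0.03]
d cm [-10.74  -2.33  -0.7 ]
-0.19 195 [0.5664 0.5721 0.575 ]
-0.18 252 [0.5662 0.5718 0.5749]
-0.17 261 [0.5661 0.5719 0.5749]
-0.16 271 [0.5662 0.5718 0.5749]
-0.15 283 [0.5664 0.5719 0.575 ]
-0.14 291 [0.5662 0.5719 0.575 ]
-0.13 350 [0.5626 0.57   0.5746]
-0.12 392 [0.5562 0.5645 0.5711]
-0.11 419 [0.5501 0.5585 0.5652]
-0.1 450 [0.544  0.5526 0.5592]
-0.09 396 [0.54   0.5474 0.5533]
-0.08 27 [0.5458 0.5477 0.5488]
knuckle slope angle -0.514
```

View pics/w6.png

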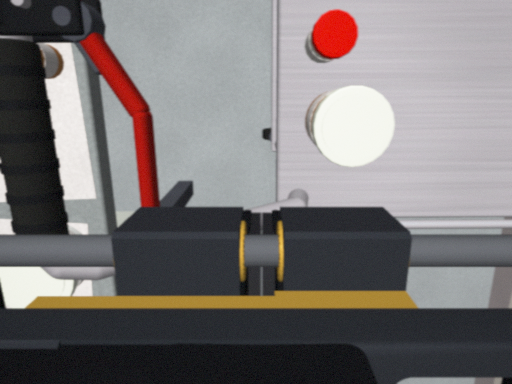

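Back at rest: the blade is parallel to the bar at x≈0.571 (park 0, brake 0). Now over the lever into the gap.

```bash
python3 -m handwheel '[{"dx":-3,"dy":-0.5,"dz":0,"yaw":0,"fingers":1},{"dx":-6,"dy":-1,"dz":0,"yaw":0,"fingers":1},{"dx":-9,"dy":-1.5,"dz":0,"yaw":0,"fingers":1},{"dx":-10.8,"dy":-2,"dz":0,"yaw":0,"fingers":1},{"dx":-10.8,"dy":-2,"dz":0,"yaw":0,"fingers":1},{"dx":-10.8,"dy":-2,"dz":0,"yaw":0,"fingers":1}]'
python3 - <<'E'
from h import *
st([.538,-.167,.20]);f=lever();save('w7.png',f)
E
```

```text
clock: 12.78
tool_pos: [0.537, -0.1686, 0.279]
tool_rot: [1.0, -0.003, -0.0, -0.0]
wrist_force: [1.3, -0.2, -1.0]
grip_width: 0.0003
t 12.775 p [ 0.537  -0.1686  0.279 ] xang -0.006 zax [-0.001  0.    -1.   ] F [ 1.33 -0.19 -1.02] w 0.0003 q [ 0.65  0.3  -0.52  1.74  0.16  1.15  0.07]
d cm [ 0.1  -0.16  7.9 ]
-0.17 138 [0.5647 0.5686 0.5733]
-0.16 223 [0.5648 0.5685 0.5731]
-0.15 227 [0.5648 0.5686 0.5733]
-0.14 240 [0.5649 0.5686 0.5732]
-0.13 286 [0.5608 0.5672 0.5726]
-0.12 326 [0.5551 0.5619 0.5692]
-0.11 347 [0.549  0.5561 0.5631]
-0.1 333 [0.5435 0.55   0.5574]
-0.09 272 [0.5398 0.5457 0.5513]
knuckle slope angle -0.504
```

View pics/w7.png

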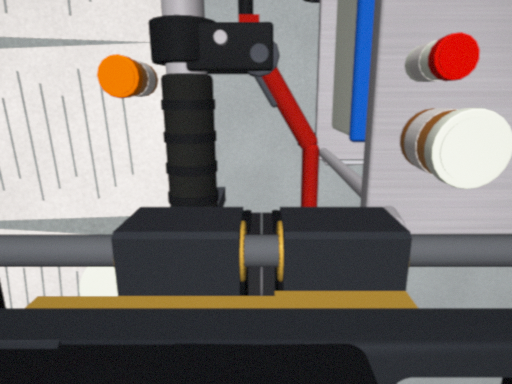

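The fingers hang centred (column 262) between the grip's edge (215) and the blade (302). Next, descend into the gap.

```bash
python3 -m handwheel '[{"dx":0,"dy":0,"dz":2,"yaw":0,"fingers":1},{"dx":0,"dy":0,"dz":4,"yaw":0,"fingers":1},{"dx":0,"dy":0,"dz":5.5,"yaw":0,"fingers":1},{"dx":0,"dy":0,"dz":5.5,"yaw":0,"fingers":1}]';python3 -m handwheel '[{"dx":0,"dy":0,"dz":1,"yaw":0,"fingers":1},{"dx":0,"dy":0,"dz":2.0,"yaw":0,"fingers":1},{"dx":0,"dy":0,"dz":2.0,"yaw":0,"fingers":1}]'
python3 - <<'E'
from h import *
st([.616,-.17,.20]);f=lever();save('w8.png',f)
E
```

```text
clock: 13.32
tool_pos: [0.5367, -0.1682, 0.2232]
tool_rot: [1.0, -0.003, -0.001, -0.001]
wrist_force: [-0.3, -0.4, -0.4]
grip_width: 0.0003
clock: 13.7
tool_pos: [0.5365, -0.1682, 0.2037]
tool_rot: [1.0, -0.003, -0.001, -0.0]
wrist_force: [0.7, -0.1, 0.3]
grip_width: 0.0005
t 13.7 p [ 0.5365 -0.1682  0.2037] xang -0.006 zax [-0.001  0.    -1.   ] F [ 0.67 -0.09  0.28] w 0.0005 q [ 0.63  0.37 -0.5   1.83  0.21  1.    0.03]
d cm [7.95 0.13 0.36]
-0.15 63 [0.5646 0.5659 0.573 ]
-0.14 585 [0.5647 0.5681 0.5732]
-0.13 663 [0.5604 0.567  0.5726]
-0.12 795 [0.5546 0.5616 0.5692]
-0.11 822 [0.5488 0.5558 0.5632]
-0.1 801 [0.5434 0.5504 0.5574]
-0.09 681 [0.5395 0.5456 0.5517]
knuckle slope angle -0.498
```

```bash
python3 -m handwheel '[{"dx":0.5,"dy":0,"dz":0,"yaw":0,"fingers":1},{"dx":1,"dy":0,"dz":0,"yaw":0,"fingers":1},{"dx":1.4,"dy":0,"dz":0,"yaw":0,"fingers":1},{"dx":1.8,"dy":0,"dz":0,"yaw":0,"fingers":1},{"dx":2.2,"dy":0,"dz":0,"yaw":0,"fingers":1},{"dx":2.6,"dy":0,"dz":0,"yaw":0,"fingers":1},{"dx":3,"dy":0,"dz":0,"yaw":0,"fingers":1}]';python3 -m handwheel '[{"dx":0.2,"dy":0,"dz":0,"yaw":0,"fingers":1},{"dx":0.4,"dy":0,"dz":0,"yaw":0,"fingers":1},{"dx":0.5,"dy":0,"dz":0,"yaw":0,"fingers":1}]'
python3 - <<'E'
from h import *
st();f=lever();save('w9.png',f)
E
```

```text
clock: 14.62
tool_pos: [0.5651, -0.1664, 0.2038]
tool_rot: [1.0, -0.002, -0.003, -0.001]
wrist_force: [-5.7, 3.3, 1.4]
grip_width: 0.0005
clock: 15.0
tool_pos: [0.5703, -0.1672, 0.2037]
tool_rot: [1.0, -0.002, -0.003, -0.001]
wrist_force: [-5.1, 1.9, 0.2]
grip_width: 0.0002
t 15.0 p [ 0.5703 -0.1672  0.2037] xang -0.005 zax [-0.005  0.002 -1.   ] F [-5.13  1.85  0.17] w 0.0002 q [ 0.59  0.42 -0.5   1.75  0.23  1.03  0.  ]
-0.14 476 [0.5781 0.5825 0.587 ]
-0.13 543 [0.5752 0.5805 0.5851]
-0.12 833 [0.5663 0.5752 0.5822]
-0.11 958 [0.5574 0.5668 0.5756]
-0.1 988 [0.5487 0.5578 0.5669]
-0.09 923 [0.5423 0.5497 0.558 ]
-0.08 100 [0.4754 0.5483 0.5507]
knuckle slope angle -0.719
```

View pics/w9.png

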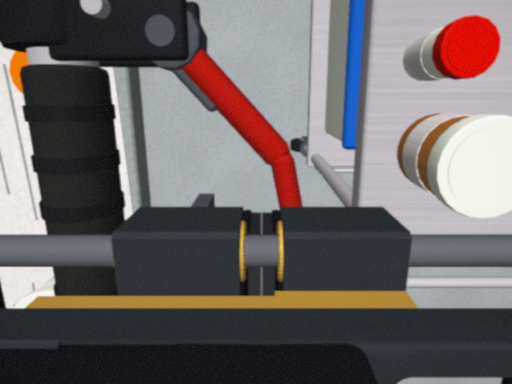

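```bash
python3 -m handwheel '[{"dx":0.2,"dy":0,"dz":0,"yaw":0,"fingers":1},{"dx":0.4,"dy":0,"dz":0,"yaw":0,"fingers":1},{"dx":0.6,"dy":0,"dz":0,"yaw":0,"fingers":1},{"dx":0.6,"dy":0,"dz":0,"yaw":0,"fingers":1}]';python3 -m handwheel '[{"dx":0.2,"dy":0,"dz":0,"yaw":0,"fingers":1},{"dx":0.3,"dy":0,"dz":0,"yaw":0,"fingers":1},{"dx":0.3,"dy":0,"dz":0,"yaw":0,"fingers":1}]'
python3 - <<'E'
from h import *
st();f=lever()
E
```

```text
clock: 15.55
tool_pos: [0.5764, -0.1674, 0.2037]
tool_rot: [1.0, -0.003, -0.002, -0.001]
wrist_force: [-5.6, 1.3, 1.0]
grip_width: 0.0003
clock: 15.92
tool_pos: [0.5773, -0.1671, 0.2032]
tool_rot: [1.0, -0.002, -0.005, -0.001]
wrist_force: [-9.7, 3.6, 1.7]
grip_width: 0.0005
t 15.925 p [ 0.5773 -0.1671  0.2032] xang -0.005 zax [-0.01   0.002 -1.   ] F [-9.7   3.58  1.73] w 0.0005 q [ 0.58  0.44 -0.49  1.73  0.23  1.04 -0.  ]
-0.15 13 [0.5853 0.5856 0.5857]
-0.14 473 [0.5835 0.5881 0.5928]
-0.13 535 [0.5806 0.5855 0.5901]
-0.12 791 [0.5717 0.5806 0.5871]
-0.11 1042 [0.5615 0.5718 0.5817]
-0.1 1109 [0.5512 0.5613 0.5711]
-0.09 1033 [0.5434 0.5516 0.5608]
-0.08 157 [0.5464 0.549  0.5522]
knuckle slope angle -0.788
```

It's at its outer end: the force jumped from 5.6 to 9.7 N and the blade is back on its starting line. Now I back off into the gap and lift clear.

```bash
python3 -m handwheel '[{"dx":-1,"dy":0,"dz":0,"yaw":0,"fingers":1},{"dx":-2.5,"dy":0,"dz":0,"yaw":0,"fingers":1},{"dx":-3.5,"dy":0,"dz":0,"yaw":0,"fingers":1},{"dx":-3.5,"dy":0,"dz":0,"yaw":0,"fingers":1},{"dx":-3.5,"dy":0,"dz":-3,"yaw":0,"fingers":1},{"dx":-3.5,"dy":0,"dz":-8,"yaw":0,"fingers":1},{"dx":-3.5,"dy":0,"dz":-12,"yaw":0,"fingers":1},{"dx":-3.5,"dy":0,"dz":-12,"yaw":0,"fingers":1},{"dx":-3.5,"dy":0,"dz":-12,"yaw":0,"fingers":1}]'
python3 - <<'E'
from h import *
st();f=lever()
f=grab_frame('scene');save('s10.png',f)
E
```

```text
clock: 17.1
tool_pos: [0.5459, -0.1684, 0.3241]
tool_rot: [1.0, -0.003, -0.0, 0.0]
wrist_force: [-0.4, -0.9, -0.5]
grip_width: 0.0007
t 17.1 p [ 0.5459 -0.1684  0.3241] xang -0.006 zax [-0. -0. -1.] F [-0.44 -0.94 -0.45] w 0.0007 q [ 0.64  0.28 -0.52  1.66  0.15  1.24  0.08]
-0.19 20 [0.5955 0.5978 0.6028]
-0.18 145 [0.5932 0.5979 0.6026]
-0.17 150 [0.5906 0.5949 0.6001]
-0.16 150 [0.5878 0.5923 0.597 ]
-0.15 164 [0.585  0.5899 0.595 ]
-0.14 166 [0.5825 0.5868 0.5918]
-0.13 169 [0.5799 0.5841 0.589 ]
-0.12 233 [0.5707 0.5794 0.5864]
-0.11 294 [0.5601 0.5701 0.5801]
-0.1 276 [0.5512 0.56   0.5696]
-0.09 262 [0.5431 0.5504 0.5592]
-0.08 26 [0.5461 0.5483 0.5507]
knuckle slope angle -0.781
```

View pics/s10.png

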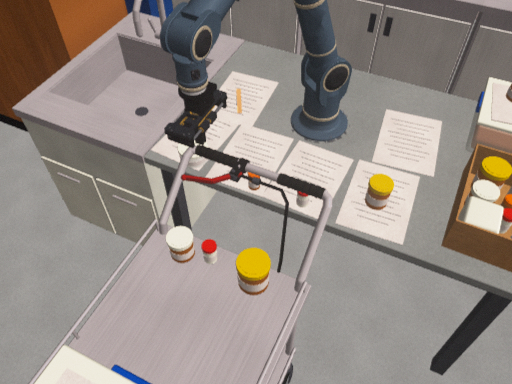

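```bash
python3 -c "
from rig import *
print(job_done())"
```

```text
the job is handed in; nothing more can be done
None
```

I did the brake test as asked and handed the job in at about 17 s of the 53 s allowed. The hand-in gives no verdict, so the results below are my own measurements.

- **Press and hold:** I pressed the lever in with the backs of the closed fingers until it came up firm against its stop. It stayed there for about 2.5 s at 18–20 N on the wrist sensor. The blade's measured angle was about 0.28 rad, and there was clear space to the grip.
- **Release:** When I let go, it sprang back parallel to the bar, with the blade straight at x ≈ 0.57 m.
- **Parking:** From the gap between grip and blade, I pushed the lever outward until the force rose from 5.6 to 9.7 N at its outer end. I then backed off and lifted clear.

**Last checks:**
- The blade lies within about 1–2 mm of its starting line, at a slope of about 0.26.
- The pots I could see in the scene picture are where they were at the start.
- The wrist force is near zero, and the gripper stands above and clear of everything.

**Disagreement:** While pressing in, friction dragged the fingers sideways by about 5 mm, with up to 12.7 N of side force. I followed that movement and the side force dropped to about 1–4 N.

One early move was refused because its rows lacked some keys. The arm did not move.

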